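# Wedge the taper plug into a stopcock

### The job

Take the larger of the two brass taper plugs out of its wooden block and set it into the tapered bore of the grey stopcock with its bar handle roughly in line with the pipe. Then turn it a quarter turn while pressing it steadily down (a firm hand, about 15 to 20 N, kept up to the end of the turn, never above 30 N) until the handle stands square across the pipe and the plug is wedged tight so that it holds by itself, and let go. Leave the other parts on the bench where they are.

Things in the scene. Friction and masses are not known exactly. Their poses are not given: they have to be found in the camera images.
- valve: grey cast stopcock body, bolted down: origin at the centre of the underside of its 100 mm square base plate on the bench; its x axis runs along the horizontal pipe (38 mm diameter, axis 40 mm up, 166 mm long over the two 64 mm steel end flanges), z up. The upright barrel in the middle, 70 mm in diameter, ends in a level face 75 mm above the bench, with the open tapered bore in it
- bore (a point): centre of the bore's mouth, in the level face, on the bore's vertical axis; x along the pipe, z up. The bore is a cone (10 degrees to the axis), 32 mm wide at the mouth, narrowing downwards, deeper than the plug's cone; the mating plug finds its centre in it
- plug: the larger of two loose brass taper plugs (about 0.25 kg), 82 mm tall: a cone 44 mm long, 20 mm wide at the foot, 35 mm at the top, a 17 mm round neck and a flat bar handle. Origin at the centre of its foot, x along the bar, z up. It starts upright in a loose pocket of a wooden block 70 mm square, 22 mm high (pocket floor 6 mm above the bench)
- plug_handle (a point): centre of the larger plug's bar handle, on its axis 70 mm above its foot: a bar 50 mm long (its x axis), 12 mm thick, 24 mm high, with 12 mm of open height between bar and cone. Set into the bore without force, the plug rests with this point 35 mm above the bore's mouth
- plug_taper (a point): point on the larger plug's axis at the top of its cone, 44 mm above its foot. How the taper acts: only pressed, it hardly goes in, friction holds it; pressed at 15 to 20 N while being turned (either way) it slides some 1 to 1.5 mm deeper, wedges, and stays so. Turned without press it works loose. It ends as tight as the press kept during the turn, which takes up to 0.5 N m
- cup_a: loose polished steel pump cup, 72 mm diameter, 75 mm high, standing; leave alone
- cup_b: another such steel pump cup; leave alone
- bearing: loose steel bearing ring lying flat, 62 mm diameter, 16 mm high; leave alone
- rotor: loose dark steel rotor standing on its shaft end, 56 mm diameter, 90 mm high; leave alone
- driver: loose screwdriver lying on the bench; leave alone
- flange: loose aluminium flange ring lying flat, 90 mm diameter, 10 mm high; leave alone
- spare: the smaller brass taper plug (handle 37 mm long, 67 mm tall in all), standing in a like block; it is for another cock, leave alone
Things that resemble listed ones, but are neither listed nor needed, are in the scene too. Leave any red look-alike of the valve alone.

How it is judged:
On the way:
1. the larger plug stands in the bore, its handle within 35 degrees of the pipe direction (horizontal distance between plug_handle and bore below 0.005 m and angle between plug_handle's own z axis and vertical below 0.08 rad and z of plug_handle in the frame of bore below 0.039 m and angle between the x axis of plug_handle and the x axis of valve, either way round below 0.61 rad), for 0.1 s.
At the end, for the whole second after the job is handed in: the larger plug is in the bore, within 5 mm of its axis, upright (4.6 degrees), handle point at most 36 mm above the mouth and square across the pipe (11 degrees), released, at rest and wedged: taper contact force above 65 N (what about 12 N kept up during the turn leaves) (horizontal distance between plug_handle and bore below 0.005 m and angle between plug_handle's own z axis and vertical below 0.08 rad and z of plug_handle in the frame of bore below 0.036 m and angle between the x axis of plug_handle and the y axis of valve, either way round below 0.2 rad and contact force between plug and valve above 65 N and linear speed of plug below 0.01 m/s and contact force between plug and the fingers below 0.2 N); the robot touches nothing.
It fails at once if the taper is overloaded: the summed contact force in it passes 190 N (a press of about 33 N while turning), which would crack the seat (contact force between plug and valve above 190 N).
It fails at once if another part is moved by more than 30 mm (distance of any of cup_a, cup_b, bearing, rotor, driver, flange, spare from where it was at the start of the episode above 0.03 m).
It also fails if it takes over 56 s, if anything falls off the work surface, if the arm or the gripper's body presses on something with over 40 N, if the wrist force passes 120 N, or if a joint passes its speed limit or range.

### The arm

A 7-joint arm with a two-finger parallel gripper is mounted at the origin on the work surface. World frame = base frame: x ahead of the robot, y to its left, z up, the work surface at z = 0. Lengths are in m, angles in rad, forces in N, time in s.
With the tool pointing down it reaches from about 0.35 to 0.775 m from the base axis. Payload 3.1 kg.
Tool frame: the origin (TCP) lies on the mounting face of the last link; the fingertips stand 173 mm ahead of it and the grasp point (between the pads) lies bot.grip_depth ahead of it (bot.grip_depth is the distance from the TCP to the grasp point, in m); z points along the fingers, y is the line along which they close (so a half turn about z gives the same grasp; the last joint's range is limited). The gripper opens to 85 mm and grips with 20 to 120 N. Pads are 22 mm wide; open, the fingers measure 114 mm over their backs; the gripper's body (76 mm by 85 mm) begins 54 mm behind the grasp point. The pads swing forward as they close: fully open they stand 13 mm farther back than shut.
Start: joints at [1.165, 0.311, 0.014, 1.512, -0.004, 1.319, -0.027], TCP at [0.196, -0.514, 0.405] pointing down, gripper open.
Joint ranges: [-2.7, 2.7], [-0.3, 1.91], [-1.27, 1.3], [0.12, 2.57], [-1.44, 4.58], [0.2, 2.03], [-3.05, 3.05]. Speed limits (rad/s): [2.79, 2.79, 3.14, 3.14, 3.14, 3.14, 3.14].

### API

Orientations are given as a unit quaternion [x, y, z, w].
In Python, from bench import bot gives the robot as it stands. The module is installed in compiled form; this text tells all that it offers.
- The arm moves only by the tool carry_out, never from a script. Its argument "series" is a list of rows, each a list of 7 numbers: the gripper command: -1 is fully open, 1 is shut, values between are in proportion, then the shift along the tool's x, y, z in cm, then the turn, a rotation vector about the tool's x, y, z in rad. In form: [[hand, dx, dy, dz, rx, ry, rz], ...]. A call has 1 to 8 rows; each row is the pose to reach, as a shift and turn from the pose commanded when the call began, along the tool's axes at that moment; what a row does not reach only later rows make up. A row lasts 1/12 s, in which the tool goes at most 41.7 mm and 7.16 degrees, less where a joint would pass 70% of its speed; a pose out of reach is approached as far as the arm can. A call with a gripper value outside its range is refused whole. The fingers move at their own pace and stop on an object; the grip force is fixed at half the most. Time passes only in rows, so rows that repeat a pose let the fingers close. It gives the time, the measured TCP pose, the force, the opening and the grip force at its end, in the units of the state.
- bot.get_obs(): the state, without advancing time (a new reading comes with each control period).
- bot.camera(name): name is "side" or "top"; returns a dict with "image" (420x560x3 uint8, red, green, blue), "camera_matrix" (3x3 intrinsics, pixels), "R" (3x3) and "t" (3): a world point X has camera coordinates R X + t. Camera axes: x right, y down, z forward; pixel columns grow to the right and rows downward; lengths in m; the calibration is good to about 2 mm. A picture is of the moment at which its call begins. There is no depth.
- bot.close_job(): hands the job in; it is judged then, once.
Trained networks look in the newest picture that a camera, given by its name, has taken for a name from the list of things; names that differ only in an ending like _2 or _b are one class to them, and where a whole thing is asked for, a point or a joint stands for the part that bears it (a point fixed in the world has none). Each returns a list of dicts, best first, with "conf" (0 to 1); they miss things now and then, are a little off and sometimes report something else, mostly with a low value. They report only what shows in the picture. A call takes as long as a camera call. They do not tell look-alikes from the thing itself.
- bot.search_frame(label, camera): "position" ([column, row] in pixels, amid what is visible of it).
- bot.masks_of(label, camera): "pixels" (420x560 bool, what is visible of it) and "position" ([column, row] in pixels, amid what is visible of it).
The state is a dict: "clock": time; "q": joint angles; "dq": joint speeds; "tau": joint torques, N m; "tcp_pos": TCP position; "ee_rot": TCP orientation; "wrist_force": force on the tool from outside, world axes, zero at the start; "torque": the same for the moment, N m; "width": finger opening in m; "grip_force": force on a finger pad.
Only numpy, scipy, OpenCV 4.12 (cv2) and the standard library are available. Lean on these libraries where they do the work, as an engineer would, in place of code of your own. Each camera call takes 0.05 s, during which the arm holds its last target. There are 200 camera calls.

## Working session

There is one attempt and no reset: what is moved stays moved. The work goes in short steps, Python scripts to look and compute and a tool call to move; the robot and the scene stay as the last step left them, time stands still between calls to the robot, and variables do not carry over. Pictures are saved under pics/ and viewed, at most 10 in all, crops included, and the job is handed in when it is done.

Besides the shell and the picture viewer there is one more tool, called after ">>>" as name(argument=value, ...) on one line, values as JSON. carry_out: Moves the arm, as the interface text tells. Its arguments: {"type":"object","properties":{"series":{"type":"array"}},"required":["series"]}

```bash
mkdir -p pics; cat > h.py <<'E'
import numpy as np, cv2
from bench import bot
from scipy.spatial.transform import Rotation as Ro
def snap(c,f=None):
    d=bot.camera(c)
    if f: cv2.imwrite('pics/'+f,d['image'][:,:,::-1])
    return d
def ray(d,px):
    v=d['R'].T@np.linalg.inv(d['camera_matrix'])@np.array([px[0],px[1],1.]); return -d['R'].T@d['t'],v
def at_z(d,px,z):
    c,v=ray(d,px); return c+v*(z-c[2])/v[2]
def proj(d,X):
    p=d['camera_matrix']@(d['R']@np.asarray(X)+d['t']); return p[:2]/p[2]
E
python3 - <<'E'
from h import *
np.set_printoptions(precision=4,suppress=True)
for c in('top','side'):
    d=snap(c,c+'0.png'); print(c,'cam',-d['R'].T@d['t'],d['camera_matrix'][0,0],'fwd',d['R'][2])
    for l in('plug','spare','valve','plug_handle','bore','cup_a','rotor'):
        print(l,[(np.round(r['position'],1).tolist(),round(r['conf'],2)) for r in bot.search_frame(l,c)])
o=bot.get_obs(); print(bot.grip_depth,o)
E
```

```text
top cam [ 0.3805 -0.0051  1.3448] 532.8759298396761 fwd [ 0.0654  0.0212 -0.9976]
plug [([312.3, 177.7], 0.56)]
spare [([371.4, 199.2], 0.57)]
valve [([161.3, 176.2], 0.98), ([238.4, 160.7], 0.97), ([134.4, 321.1], 0.64), ([201.5, 252.5], 0.63)]
plug_handle [([311.8, 176.2], 0.46)]
bore [([201.6, 246.6], 0.95), ([133.3, 321.9], 0.86), ([241.1, 162.7], 0.85), ([163.0, 179.8], 0.78)]
cup_a [([149.9, 103.3], 0.87), ([372.4, 123.9], 0.56)]
rotor [([121.8, 249.4], 0.79)]
side cam [ 0.4214 -0.7171  0.829 ] 425.23359230132274 fwd [ 0.0453  0.7029 -0.7099]
plug [([306.2, 252.0], 0.7), ([235.1, 240.1], 0.31)]
spare [([289.4, 306.1], 0.63), ([306.3, 247.9], 0.23)]
valve [([179.5, 145.0], 0.97), ([298.7, 156.9], 0.88), ([317.8, 201.3], 0.85), ([236.1, 181.9], 0.62), ([289.5, 306.9], 0.3)]
plug_handle [([305.4, 245.2], 0.82)]
bore [([320.4, 203.5], 0.88), ([295.2, 158.4], 0.75), ([235.8, 180.0], 0.6), ([181.3, 146.6], 0.59)]
cup_a [([357.8, 152.7], 0.83), ([376.3, 312.6], 0.6)]
rotor [([236.1, 138.9], 0.6)]
0.1547 {'clock': 0.8, 'q': array([ 1.1653,  0.3109,  0.014 ,  1.5115, -0.0044,  1.3192, -0.0272]), 'dq': array([-0.0014, -0.0002,  0.    ,  0.0004,  0.0008, -0.0011,  0.0014]), 'tau': array([ -0.0003, -37.9767,   0.1456, -23.0853,   0.0122,   0.0015,
        -0.    ]), 'tcp_pos': array([ 0.1958, -0.514 ,  0.4047]), 'ee_rot': array([0.9835, 0.1809, 0.    , 0.    ]), 'wrist_force': array([ 0.1334, -0.2664, -0.0301]), 'torque': array([ 0.0273,  0.0141, -0.0019]), 'grip_force': 0.0, 'width': 0.08537654375099045}
```

View pics/top0.png

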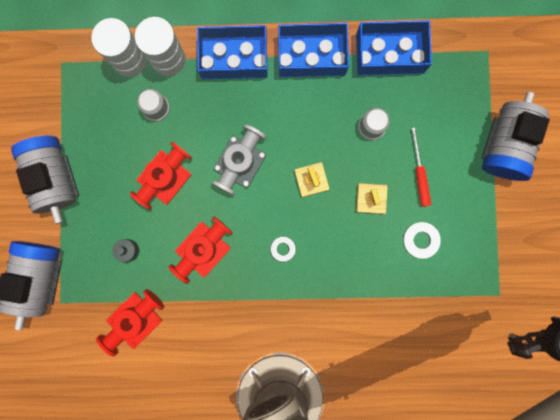

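View pics/side0.png

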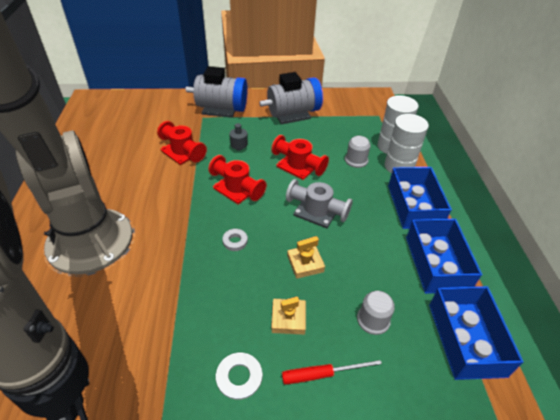

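The top view shows brass plugs at (312,177) and (373,198), the grey valve at (239,160), and red look-alikes at (161,176), (201,250) and (132,322). In the side view the plugs are at (306,250) and (289,308), and the grey valve is at (318,202). The first plug looks larger and the valve has to be the grey one. I'll check both in a crop and measure.

```bash
python3 - <<'E'
from h import *
np.set_printoptions(precision=4,suppress=True)
t=snap('top');s=snap('side')
def tri(a,b):
    (c1,v1),(c2,v2)=ray(t,a),ray(s,b); v1=v1/np.linalg.norm(v1);v2=v2/np.linalg.norm(v2)
    k=np.linalg.lstsq(np.stack([v1,-v2],1),c2-c1,rcond=None)[0]
    p,q=c1+v1*k[0],c2+v2*k[1]; return (p+q)/2,np.linalg.norm(p-q)
print('plug',tri((312,176.3),(306,246)),'top@z.076',at_z(t,(312,176.3),.076),at_z(s,(305.5,245.2),.076))
print('spare',tri((373,198),(289.5,306)))
print('bore',tri((240.5,158),(320,187)),at_z(t,(240.5,161),.075),at_z(s,(320.4,188),.075))
for c,d in(('top',t),('side',s)):
    for l in('plug_handle','bore','plug','valve'):
        for r in bot.masks_of(l,c):
            m=r['pixels'].astype(np.uint8); 
            pts=np.argwhere(m)[:,::-1].astype(np.float32)
            print(c,l,round(r['conf'],2),np.round(r['position'],1),len(pts),cv2.boundingRect(pts), [np.round(x,1) for x in cv2.minAreaRect(pts)])
# crops
def crop(d,x,y,w=50,h=45): return cv2.resize(d['image'][y-h:y+h,x-w:x+w,::-1],None,fx=4,fy=3.3333,interpolation=cv2.INTER_CUBIC)
def crop(d,x,y): return cv2.resize(d['image'][y-35:y+35,x-46:x+47,::-1],(400,300),interpolation=cv2.INTER_CUBIC)
cv2.imwrite('pics/crop1.png',np.vstack([np.hstack([crop(t,340,187),crop(t,240,160)]),np.hstack([crop(s,299,282),crop(s,319,202)])]))
E
```

```text
plug (array([ 0.5374, -0.0891,  0.0657]), np.float64(0.005379935198806271)) top@z.076 [ 0.5388 -0.0886  0.076 ] [ 0.5322 -0.0954  0.076 ]
spare (array([ 0.4862, -0.237 ,  0.0488]), np.float64(0.0006686508769626444))
bore (array([0.5845, 0.0806, 0.0944]), np.float64(0.0014485463203650461)) [0.5796 0.0821 0.075 ] [0.5902 0.0979 0.075 ]
top plug_handle 0.48 [310.2 175.8] 238 (305, 166, 15, 21) [array([312., 176.]), array([20., 14.]), np.float64(90.0)]
top bore 0.93 [241.1 160.3] 2226 (213, 124, 53, 70) [array([240.4, 159.7]), array([41.6, 70.7]), np.float64(26.6)]
top bore 0.89 [131.9 322.5] 2361 (96, 289, 68, 67) [array([130.5, 323.5]), array([39.6, 76.4]), np.float64(45.0)]
top bore 0.82 [199.4 248.3] 2273 (168, 217, 65, 67) [array([200.7, 250.9]), array([41.3, 71.7]), np.float64(42.0)]
top bore 0.57 [161.5 179.6] 2206 (130, 143, 62, 67) [array([162.8, 177.6]), array([41.4, 68.9]), np.float64(38.7)]
top plug 0.72 [309.2 176.2] 157 (307, 167, 12, 19) [array([312.5, 176. ]), array([18., 11.]), np.float64(90.0)]
top plug 0.52 [240.  159.1] 2180 (213, 124, 54, 70) [array([241.2, 160.2]), 
[... 853 characters left out ...]
6)]
side bore 0.62 [235.3 183.3] 1681 (208, 155, 58, 49) [array([235.4, 179.3]), array([61.8, 39.6]), np.float64(31.6)]
side plug 0.89 [306.4 247.9] 400 (297, 236, 21, 29) [array([309.1, 250.2]), array([24.6, 22.4]), np.float64(72.9)]
side valve 0.97 [235.1 180.7] 1655 (208, 155, 58, 49) [array([235. , 179.6]), array([61.9, 38.7]), np.float64(34.7)]
side valve 0.95 [297.7 158.3] 1553 (270, 135, 59, 45) [array([298.2, 156.6]), array([59. , 37.6]), np.float64(26.6)]
side valve 0.76 [316.4 204.9] 1835 (286, 181, 66, 47) [array([317.1, 203. ]), array([65.5, 41.1]), np.float64(18.4)]
side valve 0.57 [179.3 141.8] 1321 (157, 121, 49, 44) [array([179., 143.]), array([53.7, 35.4]), np.float64(45.0)]
```

View pics/crop1.png

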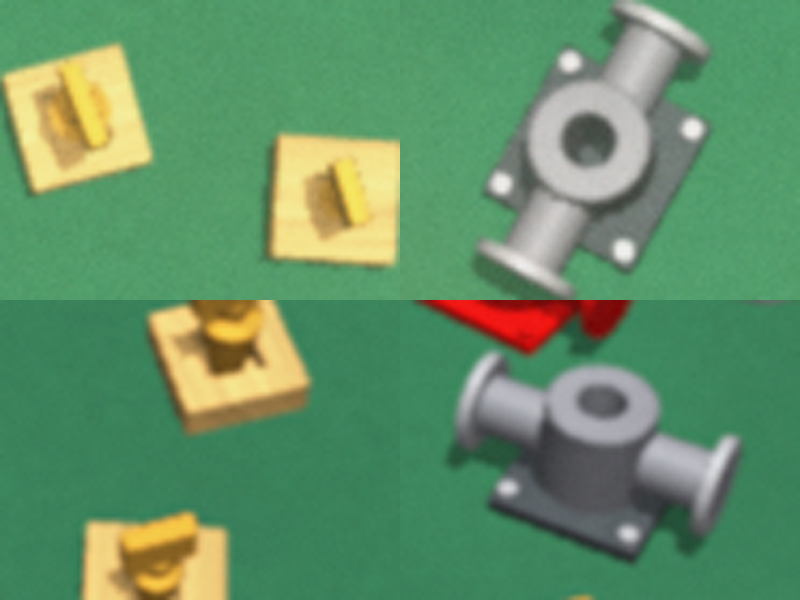

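The crop confirms it. The plug at top (312,176) has the longer handle and the wide cone, and the spare at (373,198) is smaller. The grey valve's mouth is at top (238,157) and side (320,190). Next I'll work out the geometry.

```bash
cat >> h.py <<'E'
def goto(P,yaw,o=None):
    "grasp point target P (world), tool down, tool x dir at yaw; prints tool-frame shift cm and rotvec"
    o=o or bot.get_obs(); R=Ro.from_quat(o['ee_rot']); 
    Rt=Ro.from_matrix(np.array([[np.cos(yaw),np.sin(yaw),0],[np.sin(yaw),-np.cos(yaw),0],[0,0,-1.]]))
    T=np.array(P)+[0,0,bot.grip_depth]
    print('shift cm',np.round(R.inv().apply(T-o['tcp_pos'])*100,2),'rot',np.round((R.inv()*Rt).as_rotvec(),3))
E
python3 - <<'E'
from h import *
np.set_printoptions(precision=4,suppress=True)
t=snap('top');s=snap('side')
def cp(x,y,ox,oy): return (ox+x*93/400,oy+y*70/300)
a=at_z(t,cp(71,64,294,152),.088);b=at_z(t,cp(98,146,294,152),.088)
print('handle',(a+b)/2,'len',np.linalg.norm(a-b),'yaw',np.arctan2(*(a-b)[1::-1]))
h0=(a+b)/2; print('side proj of handle centre top',proj(s,h0),proj(s,[h0[0],h0[1],.076]))
bl=[at_z(t,cp(x-400,y,194,125),.010) for x,y in((569,62),(692,128),(623,251),(501,183))]
print('bolts',np.mean(bl,0)); u=bl[1]-bl[2]+bl[0]-bl[3]; w=bl[1]-bl[0]+bl[2]-bl[3]
print('pipe yaw',np.arctan2(u[1],u[0]),'perp',np.arctan2(w[1],w[0])+np.pi/2)
for p in((588,138),(588,141)): print('mouth top',at_z(t,cp(p[0]-400,p[1],194,125),.075))
print('mouth side',at_z(s,cp(203,100,273,167),.075), 'face',at_z(s,cp(203,104,273,167),.075))
yaw0=Ro.from_quat(bot.get_obs()['ee_rot']).as_matrix()[:,0]; print('tool yaw',np.arctan2(yaw0[1],yaw0[0]),bot.get_obs()['q'])
E
```

```text
handle [ 0.5367 -0.0916  0.088 ] len 0.04791110221321611 yaw 0.2903541505629949
side proj of handle centre top [307.684  240.4992] [307.3144 243.8808]
bolts [0.589  0.0888 0.01  ]
pipe yaw -0.5245341114761035 perp -0.5255252296706754
mouth top [0.589  0.0887 0.075 ]
mouth top [0.5873 0.0887 0.075 ]
mouth side [0.5885 0.089  0.075 ] face [0.5881 0.0854 0.075 ]
tool yaw 0.36384712603628755 [ 1.1653  0.3109  0.014   1.5115 -0.0044  1.3192 -0.0272]
```

```bash
python3 -c "
from h import *
goto([.5367,-.0918,.16],.29)"
```

```text
shift cm [ 46.89 -27.32   9.  ] rot [0.    0.    0.074]
```

>>> carry_out(series=[[-1,23.5,-13.7,4.5,0,0,0.037],[-1,23.5,-13.7,4.5,0,0,0.037],[-1,23.5,-13.7,4.5,0,0,0.037],[-1,23.5,-13.7,4.5,0,0,0.037],[-1,46.9,-27.3,9,0,0,0.074],[-1,46.9,-27.3,9,0,0,0.074],[-1,46.9,-27.3,9,0,0,0.074],[-1,46.9,-27.3,9,0,0,0.074]])

```text
clock: 2.07
tcp_pos: [0.4033, -0.2565, 0.3503]
ee_rot: [0.99, 0.144, 0.0, 0.0]
wrist_force: [0.1, 0.3, -0.3]
width: 0.0853
grip_force: 0.0
```

```bash
python3 -c "
from h import *
goto([.5367,-.0918,.16],.29);o=bot.get_obs();print(o['tcp_pos'],o['dq'].round(2))"
```

```text
shift cm [ 17.49 -11.98   3.56] rot [ 0.001 -0.001 -0.   ]
[ 0.40326023 -0.25652108  0.35028869] [-0.73  0.17 -0.36  0.01  0.12 -0.18 -1.12]
```

>>> carry_out(series=[[-1,15,-10.3,2.7,0,0,0],[-1,15,-10.3,2.7,0,0,0],[-1,15,-10.3,2.7,0,0,0],[-1,15,-10.3,2.7,0,0,0],[-1,15,-10.3,2.7,0,0,0],[-1,15,-10.3,2.7,0,0,0],[-1,15,-10.3,2.7,0,0,0],[-1,15,-10.3,2.7,0,0,0]])

```text
clock: 2.73
tcp_pos: [0.5163, -0.1179, 0.3231]
ee_rot: [0.99, 0.144, -0.0, 0.001]
wrist_force: [0.1, -0.6, 0.1]
width: 0.0854
grip_force: 0.0
```

```bash
python3 -c "
from h import *
o=bot.get_obs();print(o['tcp_pos'],o['dq'].round(3),o['q'].round(2))
goto([.5367,-.0918,.16],.29);goto([.5367,-.0918,.077],.29)
d=snap('side'); x,y=map(int,proj(d,[.5367,-.0918,.11]))
cv2.imwrite('pics/c2.png',cv2.resize(d['image'][y-60:y+60,x-80:x+80,::-1],(800,600),interpolation=cv2.INTER_CUBIC));print(x,y)"
```

```text
[ 0.51627047 -0.11792275  0.32314041] [ 0.021 -0.011  0.015  0.005 -0.002 -0.002 -0.002] [ 0.42  0.35 -0.29  1.68  0.11  1.13 -1.19]
shift cm [ 2.7  -1.92  0.84] rot [ 0.001  0.001 -0.002]
shift cm [ 2.71 -1.93  9.14] rot [ 0.001  0.001 -0.002]
308 234
```

View pics/c2.png

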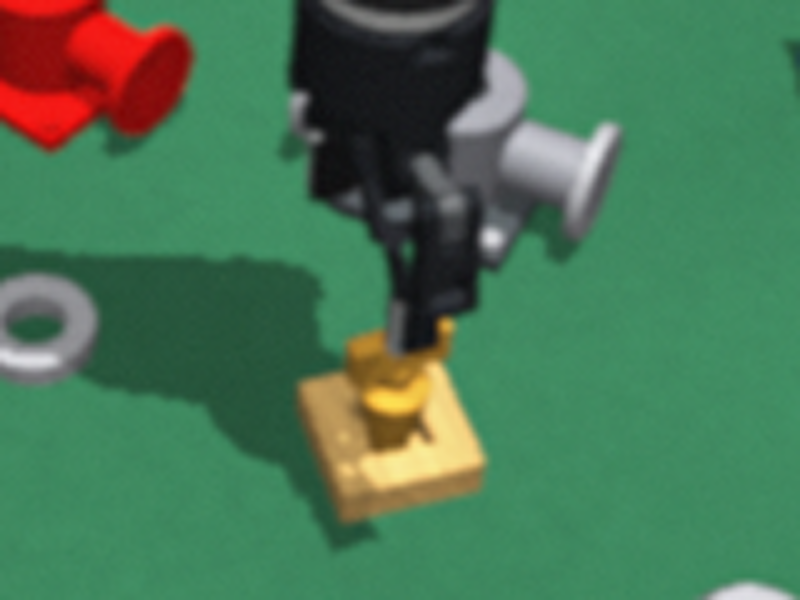

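The side crop shows the open gripper just short of the upright plug, with the handle at about side (308,242). I'll move over it, go down and close.

>>> carry_out(series=[[-1,2.7,-1.9,0.8,0,0,0],[-1,2.7,-1.9,0.8,0,0,0],[-1,2.7,-1.9,5,0,0,0],[-1,2.7,-1.9,9.2,0,0,0],[-1,2.7,-1.9,9.2,0,0,0],[-1,2.7,-1.9,9.2,0,0,0],[0,2.7,-1.9,9.2,0,0,0],[0,2.7,-1.9,9.2,0,0,0]])

```text
clock: 3.45
tcp_pos: [0.5385, -0.0914, 0.2341]
ee_rot: [0.99, 0.144, 0.003, 0.001]
wrist_force: [-0.1, 0.2, 0.9]
width: 0.0636
grip_force: 0.0
```

>>> carry_out(series=[[1,0,0,0,0,0,0],[1,0,0,0,0,0,0],[1,0,0,0,0,0,0],[1,0,0,0,0,0,0],[1,0,0,0,0,0,0],[1,0,0,0,0,0,0]])

```text
clock: 3.95
tcp_pos: [0.5377, -0.0906, 0.2324]
ee_rot: [0.99, 0.144, 0.001, 0.0]
wrist_force: [-0.8, -0.5, 6.6]
width: 0.0132
grip_force: 58.5
```

```bash
python3 -c "
from h import *
o=bot.get_obs();print(o['tcp_pos'],o['dq'].round(3),o['width'],o['grip_force'],o['wrist_force'],o['torque'])
goto([.5367,-.0918,.077],.29)"
```

```text
[ 0.53773816 -0.09062217  0.23242264] [-0.001 -0.001 -0.    -0.    -0.001  0.002 -0.   ] 0.013177479115692958 58.544610142707825 [-0.75705457 -0.46301878  6.55388998] [ 5.07376070e-02  1.77724232e-01 -8.93209807e-05]
shift cm [-0.13  0.08  0.07] rot [ 0.001 -0.002  0.   ]
```

>>> carry_out(series=[[1,0,0,-2,0,0,0],[1,0,0,-4,0,0,0],[1,0,0,-6,0,0,0],[1,0,0,-8,0,0,0],[1,0,0,-11,0,0,0],[1,0,0,-11,0,0,0],[1,0,0,-11,0,0,0]])

```text
clock: 4.53
tcp_pos: [0.5376, -0.0906, 0.3423]
ee_rot: [0.99, 0.144, 0.002, 0.001]
wrist_force: [-0.2, -0.1, -3.4]
width: 0.0131
grip_force: 58.7
```

```bash
python3 -c "
from h import *
o=bot.get_obs();print(o['tcp_pos'],o['width'],o['grip_force'],o['wrist_force'],o['torque'])
goto([.5882,.0885,.187],-.525)
s=snap('side');t=snap('top')
gp=o['tcp_pos']-[0,0,bot.grip_depth]
def crop(d,p):
    x,y=map(int,proj(d,p)); print(x,y); return cv2.resize(d['image'][y-60:y+60,x-80:x+80,::-1],(400,300),interpolation=cv2.INTER_CUBIC)
cv2.imwrite('pics/c3.png',np.hstack([crop(s,gp),crop(t,gp)]))"
```

```text
[ 0.53761785 -0.09063977  0.34232357] 0.013136239829810013 58.745697140693665 [-0.16600179 -0.11670189 -3.44683138] [ 0.02135851  0.04128957 -0.01787202]
shift cm [  9.97 -15.72   0.07] rot [ 0.    -0.003  0.815]
311 209
316 170
```

View pics/c3.png

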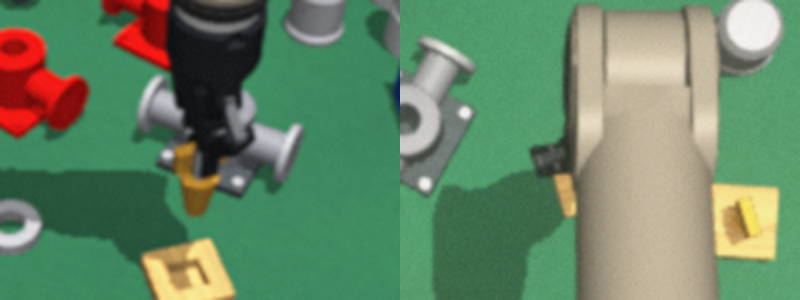

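>>> carry_out(series=[[1,2.5,-4,0,0,0,0.12],[1,5,-8,0,0,0,0.24],[1,7.5,-12,0,0,0,0.36],[1,10,-15.7,0,0,0,0.48],[1,10,-15.7,0,0,0,0.6],[1,10,-15.7,0,0,0,0.72],[1,10,-15.7,0,0,0,0.815],[1,10,-15.7,0,0,0,0.815]])

```text
clock: 5.3
tcp_pos: [0.5874, 0.0892, 0.3385]
ee_rot: [0.966, -0.259, -0.002, 0.001]
wrist_force: [-0.6, -1.0, -2.2]
width: 0.0131
grip_force: 58.9
```

>>> carry_out(series=[[1,0,0,0,0,0,0],[1,0,0,0,0,0,0],[1,0,0,0,0,0,0]])

```text
clock: 5.55
tcp_pos: [0.588, 0.0876, 0.3405]
ee_rot: [0.966, -0.259, -0.001, 0.0]
wrist_force: [-0.2, 0.5, -2.1]
width: 0.0132
grip_force: 58.9
```

```bash
python3 -c "
from h import *
o=bot.get_obs();print(o['tcp_pos'],o['dq'].round(3),o['q'].round(2),o['wrist_force'],o['torque'])
goto([.5892,.0879,.2664-.1547],-.525)
s=snap('side');t=snap('top')
gp=o['tcp_pos']-[0,0,bot.grip_depth+.04]
def crop(d,p):
    x,y=map(int,proj(d,p)); print(x,y); return cv2.resize(d['image'][y-45:y+45,x-60:x+60,::-1],(400,300),interpolation=cv2.INTER_CUBIC)
cv2.imwrite('pics/c4.png',np.hstack([crop(s,gp),crop(t,gp)]))"
```

```text
[0.58796683 0.087571   0.34046823] [ 0.002 -0.007 -0.004 -0.008 -0.001  0.001 -0.007] [-0.03  0.45 -0.2   1.48  0.09  1.22 -2.35] [-0.18786111  0.50762578 -2.13739823] [ 0.03444419 -0.02111567  0.04192999]
shift cm [ 0.1  -0.1   7.41] rot [0.001 0.001 0.   ]
322 169
235 152
```

View pics/c4.png

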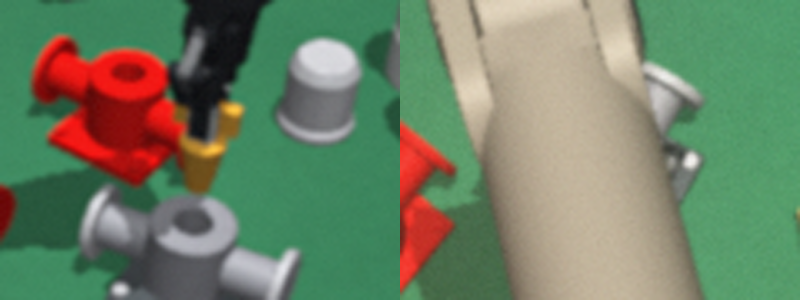

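The side crop shows the plug held upright above the grey bore at crop (200,192), with the mouth at (194,221), so they are aligned. I'll lower it.

>>> carry_out(series=[[1,0.1,-0.1,1.5,0,0,0],[1,0.1,-0.1,3,0,0,0],[1,0.1,-0.1,4.5,0,0,0],[1,0.1,-0.1,5.5,0,0,0],[1,0.1,-0.1,6.3,0,0,0],[1,0.1,-0.1,6.8,0,0,0],[1,0.1,-0.1,6.8,0,0,0],[1,0.1,-0.1,6.8,0,0,0]])

```text
clock: 6.32
tcp_pos: [0.5896, 0.0886, 0.2735]
ee_rot: [0.966, -0.26, 0.0, -0.0]
wrist_force: [-0.2, -0.5, -1.2]
width: 0.0136
grip_force: 58.9
```

>>> carry_out(series=[[1,0,0,0.15,0,0,0],[1,0,0,0.3,0,0,0],[1,0,0,0.3,0,0,0],[1,0,0,0.3,0,0,0]])

```text
clock: 6.65
tcp_pos: [0.5895, 0.0887, 0.2705]
ee_rot: [0.966, -0.26, 0.0, -0.0]
wrist_force: [-0.8, 0.5, -1.8]
width: 0.0129
grip_force: 59.0
```

```bash
python3 -c "
from h import *
o=bot.get_obs();print(o['tcp_pos'],o['dq'].round(3),o['wrist_force'],o['torque'],o['width'])
goto([.5892,.0879,.2664-.1547],-.525)"
```

```text
[0.58947184 0.08873137 0.27051071] [-0.    -0.001  0.    -0.001  0.001 -0.001  0.001] [-0.78907115  0.45645589 -1.8187744 ] [-0.04777761  0.22366423  0.00502565] 0.01288600469499594
shift cm [0.02 0.09 0.41] rot [-0. -0. -0.]
```

>>> carry_out(series=[[1,0,0,0.1,0,0,0],[1,0,0,0.2,0,0,0],[1,0,0,0.25,0,0,0],[1,0,0,0.25,0,0,0]])

```text
clock: 6.98
tcp_pos: [0.5891, 0.0887, 0.2676]
ee_rot: [0.966, -0.259, -0.001, 0.0]
wrist_force: [-3.3, -0.1, 0.2]
width: 0.013
grip_force: 59.2
```

>>> carry_out(series=[[1,0,0,0.08,0,0,0],[1,0,0,0.15,0,0,0],[1,0,0,0.15,0,0,0]])

```text
clock: 7.23
tcp_pos: [0.589, 0.0887, 0.2665]
ee_rot: [0.966, -0.26, -0.001, 0.0]
wrist_force: [-5.6, -0.9, 5.0]
width: 0.013
grip_force: 59.6
```

>>> carry_out(series=[[1,-0.08,0.05,0,0,0,0],[1,-0.13,0.08,0.05,0,0,0],[1,-0.13,0.08,0.05,0,0,0]])

```text
clock: 7.48
tcp_pos: [0.5881, 0.0887, 0.2661]
ee_rot: [0.966, -0.26, 0.001, -0.0]
wrist_force: [-3.9, -0.6, 3.5]
width: 0.0131
grip_force: 59.5
```

```bash
python3 -c "
from h import *
o=bot.get_obs();print(o['tcp_pos'],o['dq'].round(3),o['wrist_force'],o['torque'],o['width'],Ro.from_quat(o['ee_rot']).as_matrix()[:,2])"
```

```text
[0.58812716 0.08871357 0.26608287] [-0.002  0.002  0.001 -0.    -0.     0.004 -0.001] [-3.93672679 -0.60515183  3.50892287] [-0.13824381  0.74069716 -0.00187567] 0.013136972552779558 [ 1.13361955e-03  1.73773937e-04 -9.99999342e-01]
```

>>> carry_out(series=[[1,-0.08,0.05,0,0,0,0],[1,-0.15,0.08,0.03,0,0,0],[1,-0.15,0.08,0.05,0,0,0],[1,-0.15,0.08,0.05,0,0,0]])

```text
clock: 7.82
tcp_pos: [0.5874, 0.0887, 0.266]
ee_rot: [0.966, -0.26, 0.002, -0.001]
wrist_force: [1.1, -0.2, 4.1]
width: 0.0131
grip_force: 59.5
```

```bash
python3 -c "
from h import *
o=bot.get_obs();print(o['tcp_pos'],o['dq'].round(3),o['wrist_force'],o['torque'],o['width'],Ro.from_quat(o['ee_rot']).as_matrix()[:,2])"
```

```text
[0.58736119 0.08868568 0.26601705] [-0.     0.001 -0.002 -0.001 -0.     0.002 -0.001] [ 1.11106789 -0.16182039  4.12620552] [-0.09464632 -0.19624124 -0.02587133] 0.013110799211325474 [ 4.02952597e-03  4.40910038e-04 -9.99991784e-01]
```

>>> carry_out(series=[[1,0.02,0,0.1,0,0,0],[1,0.02,0,0.2,0,0,0],[1,0.02,0,0.2,0,0,0]])

```text
clock: 8.07
tcp_pos: [0.5875, 0.0887, 0.2656]
ee_rot: [0.966, -0.26, 0.002, -0.001]
wrist_force: [-2.8, -1.6, 11.6]
width: 0.0131
grip_force: 60.3
```

>>> carry_out(series=[[1,-0.02,0.02,0.1,0,0,0],[1,-0.02,0.02,0.17,0,0,0],[1,-0.02,0.02,0.17,0,0,0]])

```text
clock: 8.32
tcp_pos: [0.5873, 0.0887, 0.2654]
ee_rot: [0.966, -0.26, 0.003, -0.001]
wrist_force: [-3.0, -2.4, 17.3]
width: 0.013
grip_force: 61.0
```

```bash
python3 -c "
from h import *
o=bot.get_obs();print(o['tcp_pos'],o['wrist_force'],o['torque'],o['width'],Ro.from_quat(o['ee_rot']).as_matrix()[:,2])
s=snap('side')
p=s['image'][150-45:150+105,320-100:320+100,::-1];cv2.imwrite('pics/c5.png',cv2.resize(p,(800,600),interpolation=cv2.INTER_CUBIC))"
```

```text
[0.5873139  0.08870556 0.26542251] [-2.95873664 -2.35584053 17.2631669 ] [-0.28473187  0.85883699 -0.03123973] 0.012995993910753373 [ 5.32160155e-03  4.22070671e-04 -9.99985751e-01]
```

View pics/c5.png

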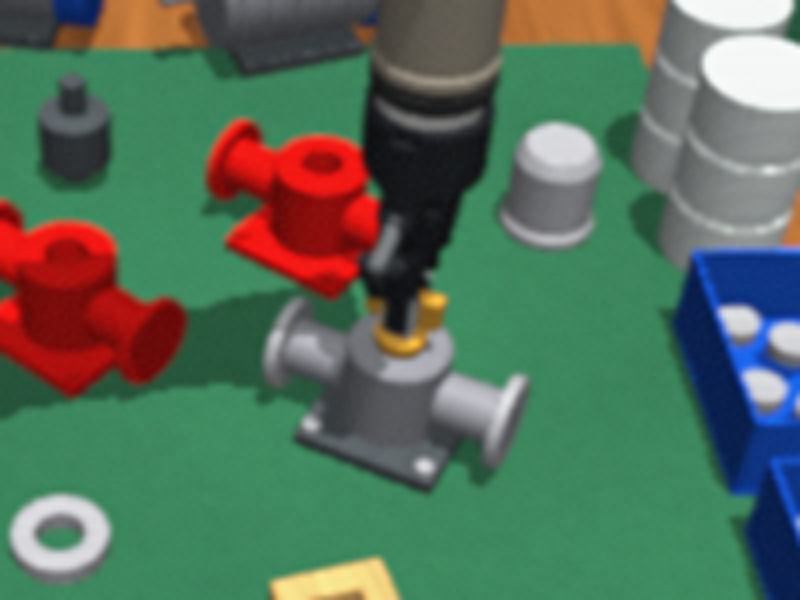

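The plug stands seated in the grey barrel with its handle along the pipe. Now I'll turn it under press.

>>> carry_out(series=[[1,0,0,0.02,0,0,-0.1],[1,0,0,0.04,0,0,-0.2]])

```text
clock: 8.53
tcp_pos: [0.5873, 0.0887, 0.265]
ee_rot: [0.987, -0.161, 0.003, -0.001]
wrist_force: [-3.6, -1.8, 17.0]
width: 0.0133
grip_force: 61.0
```

>>> carry_out(series=[[1,0,0,0.03,0,0,-0.1],[1,0,0,0.05,0,0,-0.2],[1,0,0,0.07,0,0,-0.3]])

```text
clock: 8.78
tcp_pos: [0.5874, 0.0887, 0.2646]
ee_rot: [1.0, -0.012, 0.003, -0.001]
wrist_force: [-4.1, -0.5, 17.8]
width: 0.0131
grip_force: 61.2
```

>>> carry_out(series=[[1,0,0,0.03,0,0,-0.1],[1,0,0,0.05,0,0,-0.2],[1,0,0,0.06,0,0,-0.3]])

```text
clock: 9.03
tcp_pos: [0.588, 0.0892, 0.2644]
ee_rot: [0.99, 0.138, 0.004, -0.001]
wrist_force: [-5.7, -2.3, 19.1]
width: 0.0134
grip_force: 76.2
```

```bash
python3 -c "
from h import *
o=bot.get_obs();print(o['tcp_pos'],o['wrist_force'],o['torque']);goto(o['tcp_pos'],1.046)"
```

```text
[0.58802543 0.08916931 0.26443099] [-5.7244323  -2.26757075 19.05317267] [ 0.36983658  0.19066306 -0.86959825]
shift cm [  0.13  -0.   -15.47] rot [ 0.003 -0.008 -0.769]
```

>>> carry_out(series=[[1,0,0,0,0,0,0]])

```text
clock: 9.12
tcp_pos: [0.5878, 0.0891, 0.2645]
ee_rot: [0.991, 0.137, 0.004, -0.001]
wrist_force: [-4.1, -0.4, 18.4]
width: 0.0132
grip_force: 63.5
```

```bash
python3 -c "
from h import *
o=bot.get_obs();print(o['tcp_pos'],o['wrist_force'],o['torque'],o['q'].round(2),o['width'],o['grip_force']);goto(o['tcp_pos'],1.046)
s=snap('side')
p=s['image'][150:150+75,320-50:320+50,::-1];cv2.imwrite('pics/c6.png',cv2.resize(p,(800,600),interpolation=cv2.INTER_CUBIC))"
```

```text
[0.58780273 0.08914244 0.26447563] [-4.05313316 -0.40273572 18.43643057] [-0.11960589  0.83004554 -0.31382885] [ 0.08  0.54 -0.38  1.57  0.22  1.07 -1.65] 0.013201237126281695 63.48335064249113
shift cm [ 1.100e-01 -1.000e-02 -1.547e+01] rot [ 0.002 -0.007 -0.77 ]
```

View pics/c6.png

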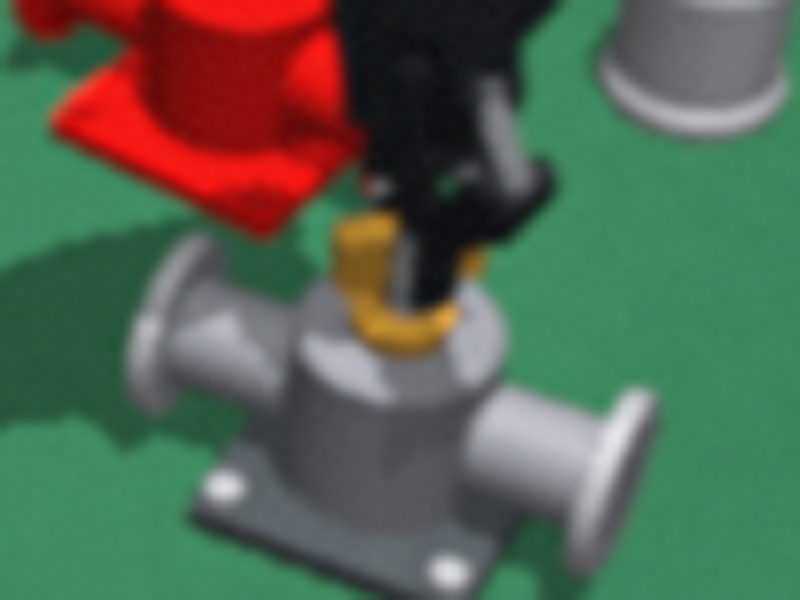

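The plug is turning with the gripper, so the torque spike was only a transient. I'll carry on a little slower.

>>> carry_out(series=[[1,0,0,0.02,0,0,-0.06],[1,0,0,0.03,0,0,-0.12],[1,0,0,0.03,0,0,-0.18],[1,0,0,0.04,0,0,-0.24]])

```text
clock: 9.5
tcp_pos: [0.5877, 0.0893, 0.2644]
ee_rot: [0.967, 0.254, 0.004, -0.0]
wrist_force: [-4.1, -1.2, 20.6]
width: 0.0131
grip_force: 72.2
```

>>> carry_out(series=[[1,0,0,-0.01,0,0,-0.06],[1,0,0,-0.01,0,0,-0.12],[1,0,0,-0.01,0,0,-0.18],[1,0,0,-0.01,0,0,-0.24]])

```text
clock: 9.83
tcp_pos: [0.5876, 0.0895, 0.2644]
ee_rot: [0.93, 0.368, 0.003, -0.0]
wrist_force: [-2.6, -0.6, 19.6]
width: 0.0131
grip_force: 72.7
```

```bash
python3 -c "
from h import *
o=bot.get_obs();print(o['tcp_pos'],o['wrist_force'],o['torque']);goto(o['tcp_pos'],1.046)"
```

```text
[0.58759575 0.08951281 0.26436734] [-2.61910637 -0.56771527 19.61420984] [ 0.12484124  1.05766973 -0.92242331]
shift cm [  0.1    0.03 -15.47] rot [ 0.003 -0.006 -0.292]
```

>>> carry_out(series=[[1,0,0,0,0,0,-0.06],[1,0,0,0,0,0,-0.12],[1,0,0,0,0,0,-0.18],[1,0,0,0,0,0,-0.24],[1,0,0,0,0,0,-0.3],[1,0,0,0,0,0,-0.3]])

```text
clock: 10.33
tcp_pos: [0.5874, 0.0898, 0.2643]
ee_rot: [0.864, 0.503, 0.003, 0.0]
wrist_force: [-5.0, -1.0, 21.3]
width: 0.0133
grip_force: 65.3
```

```bash
python3 -c "
from h import *
o=bot.get_obs();print(o['tcp_pos'],o['wrist_force'],o['torque'],o['width']);goto(o['tcp_pos'],1.046)
s=snap('side')
p=s['image'][150:150+75,320-50:320+50,::-1];cv2.imwrite('pics/c7.png',cv2.resize(p,(800,600),interpolation=cv2.INTER_CUBIC))"
```

```text
[0.58736468 0.08975476 0.26434657] [-4.98312881 -0.98229458 21.28811963] [-0.04118633  1.1376168  -0.42731817] 0.013257860372542476
shift cm [  0.08   0.06 -15.47] rot [ 0.004 -0.005  0.008]
```

View pics/c7.png

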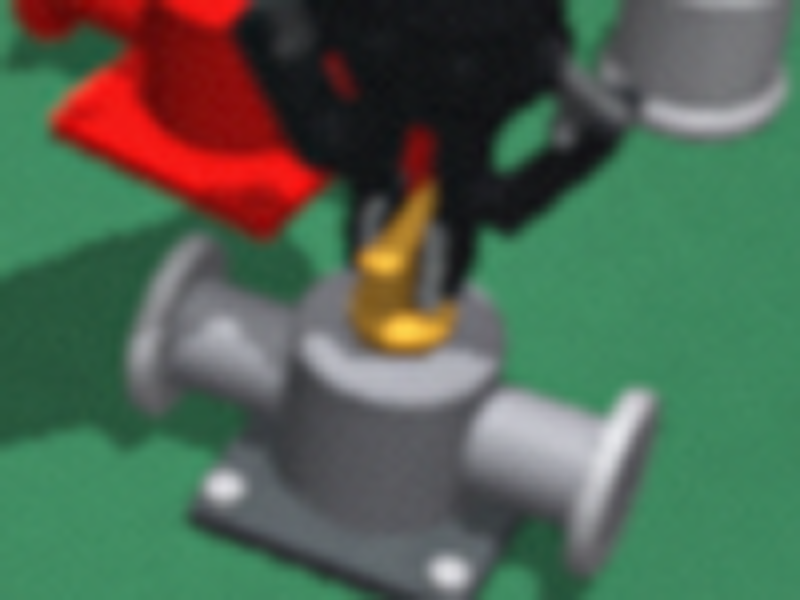

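The handle now stands across the pipe and the cone has sunk about 1 mm. I'll ease off the press and open the gripper.

>>> carry_out(series=[[1,0,0,-0.15,0,0,0],[1,0,0,-0.3,0,0,0],[1,0,0,-0.3,0,0,0],[-0.2,0,0,-0.3,0,0,0],[-0.2,0,0,-0.3,0,0,0],[-0.2,0,0,-0.3,0,0,0],[-0.2,0,0,-0.3,0,0,0]])

```text
clock: 10.97
tcp_pos: [0.5857, 0.0882, 0.2614]
ee_rot: [0.864, 0.503, -0.001, -0.0]
wrist_force: [0.7, 0.5, -0.1]
width: 0.0518
grip_force: 0.0
```

>>> carry_out(series=[[-0.2,0,0,-2,0,0,0],[-0.2,0,0,-5,0,0,0],[-0.2,0,0,-9,0,0,0],[-0.2,0,0,-13,0,0,0],[-0.2,0,0,-13,0,0,0]])

```text
clock: 11.38
tcp_pos: [0.5879, 0.0899, 0.4012]
ee_rot: [0.864, 0.503, 0.007, 0.002]
wrist_force: [2.0, 1.2, 1.2]
width: 0.0509
grip_force: 0.0
```

>>> carry_out(series=[[-0.2,-3.5,2,0,0,0,0],[-0.2,-7,4,0,0,0,0],[-0.2,-10,6,0,0,0,0],[-0.2,-14,8,0,0,0,0],[-0.2,-17,10,0,0,0,0],[-0.2,-17,10,0,0,0,0],[-0.2,-17,10,0,0,0,0]])

```text
clock: 11.97
tcp_pos: [0.5889, -0.1133, 0.3911]
ee_rot: [0.866, 0.5, -0.001, 0.0]
wrist_force: [-0.6, 0.6, 0.1]
width: 0.0513
grip_force: 0.0
```

```bash
python3 -c "
from h import *
o=bot.get_obs();print(o['tcp_pos'],o['wrist_force'],o['width'])
s=snap('side');t=snap('top')
a=cv2.resize(s['image'][165:240,270:370,::-1],(400,300),interpolation=cv2.INTER_CUBIC)
b=cv2.resize(t['image'][125:200,190:290,::-1],(400,300),interpolation=cv2.INTER_CUBIC)
cv2.imwrite('pics/c8.png',np.hstack([a,b]))"
```

```text
[ 0.58886359 -0.11330849  0.39109813] [-0.64585096  0.59067944  0.07594622] 0.05132277028778577
```

View pics/c8.png

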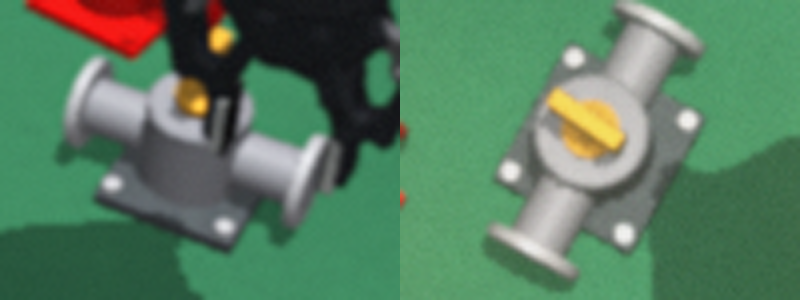

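The top crop shows the handle from (553,98) to (620,143), about 5° off square (11° is allowed), with the plug centred and released. Handing in.

```bash
python3 -c "
from h import *
print(bot.close_job())"
```

```text
the job is handed in; nothing more can be done
None
```

I set the larger plug in the grey stopcock's bore, turned it a quarter turn under about 17–21 N, released it and handed the job in. The handle stands about 5° off square; I could not measure the wedge force, and the hand-in gave no verdict.

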